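# Load the battery cell tester, start it and clear the mat

### The job

Fill every empty bay of the cell tester with a spare cell from the mat, terminals up and fully down in the bay, leaving the cells already in it where they are. Then press the lid shut until it snaps past its catch, and only after that press the start button fully and let it spring back. Put the spares that are left over into the grey open tray, and do not knock the multimeter about.

Things in the scene. Friction and masses are not known exactly. Their poses are not given: they have to be found in the camera images.
- tester: Cell tester, fixed: black block 152 (x) by 180 (y) mm, top at 24 mm, with six bays 67 (x) by 37 (y) mm, 12 mm deep, two columns 72 mm apart along x, three rows 56 mm apart along y. Grey control deck, 60 mm wide, same height, on its -x side; steel catch housing 50 by 24 mm, 26 mm high, on its -y side. Origin: centre of the block's underside on the bench; z up, y towards the hinge
- lid (a joint): Grey hood lid, hinged along x on the block's +y edge (90 mm from its centre, 24 mm up). Angle, rad: 0 shut, grows as it opens (1.57 upright, 2.2 stop). Its stiff hinge holds it where left. In the last 0.07 rad the middle of its free edge must be pressed past a sprung catch (about 10 N), which then holds it. Shut, it covers the block, outer face 56 mm above the bench; 6 mm panel, 26 mm skirts
- start (a joint): Start button of the tester: travel in m, 0 up, 0.006 fully down, springs back; takes about 5 N
- start_top (a point): Centre of the round top of the start button (26 mm across, grey, in a black collar) on the grey deck; z up
- bay0 (a point): Centre of the floor of bay 0 of the tester, 12 mm above the bench and 12 mm below the block's top; axes as the tester's
- bay1 (a point): Centre of the floor of bay 1 of the tester, 12 mm above the bench and 12 mm below the block's top; axes as the tester's
- bay2 (a point): Centre of the floor of bay 2 of the tester, 12 mm above the bench and 12 mm below the block's top; axes as the tester's
- bay3 (a point): Centre of the floor of bay 3 of the tester, 12 mm above the bench and 12 mm below the block's top; axes as the tester's
- bay4 (a point): Centre of the floor of bay 4 of the tester, 12 mm above the bench and 12 mm below the block's top; axes as the tester's
- bay5 (a point): Centre of the floor of bay 5 of the tester, 12 mm above the bench and 12 mm below the block's top; axes as the tester's
- in0: Cell already in the tester, in the bay of the same number: prismatic battery cell, aluminium block 60 (x) by 30 (y) by 30 mm high with a black band round its upper edge and two brass terminals on top, 36 mm apart along x, 120 g; origin: centre of the underside; z up. May be absent
- in1: Cell already in the tester, in the bay of the same number: prismatic battery cell, aluminium block 60 (x) by 30 (y) by 30 mm high with a black band round its upper edge and two brass terminals on top, 36 mm apart along x, 120 g; origin: centre of the underside; z up. May be absent
- in2: Cell already in the tester, in the bay of the same number: prismatic battery cell, aluminium block 60 (x) by 30 (y) by 30 mm high with a black band round its upper edge and two brass terminals on top, 36 mm apart along x, 120 g; origin: centre of the underside; z up. May be absent
- in3: Cell already in the tester, in the bay of the same number: prismatic battery cell, aluminium block 60 (x) by 30 (y) by 30 mm high with a black band round its upper edge and two brass terminals on top, 36 mm apart along x, 120 g; origin: centre of the underside; z up. May be absent
- in4: Cell already in the tester, in the bay of the same number: prismatic battery cell, aluminium block 60 (x) by 30 (y) by 30 mm high with a black band round its upper edge and two brass terminals on top, 36 mm apart along x, 120 g; origin: centre of the underside; z up. May be absent
- in5: Cell already in the tester, in the bay of the same number: prismatic battery cell, aluminium block 60 (x) by 30 (y) by 30 mm high with a black band round its upper edge and two brass terminals on top, 36 mm apart along x, 120 g; origin: centre of the underside; z up. May be absent
- spare0: Spare cell lying on the dark rubber mat (3 mm thick, 320 by 250 mm, to the -y side of the tester): same cell, 60 (x) by 30 (y) by 30 mm high, terminals up; origin: centre of the underside; z up. May be absent
- spare1: Spare cell lying on the dark rubber mat (3 mm thick, 320 by 250 mm, to the -y side of the tester): same cell, 60 (x) by 30 (y) by 30 mm high, terminals up; origin: centre of the underside; z up. May be absent
- spare2: Spare cell lying on the dark rubber mat (3 mm thick, 320 by 250 mm, to the -y side of the tester): same cell, 60 (x) by 30 (y) by 30 mm high, terminals up; origin: centre of the underside; z up. May be absent
- spare3: Spare cell lying on the dark rubber mat (3 mm thick, 320 by 250 mm, to the -y side of the tester): same cell, 60 (x) by 30 (y) by 30 mm high, terminals up; origin: centre of the underside; z up. May be absent
- spare4: Spare cell lying on the dark rubber mat (3 mm thick, 320 by 250 mm, to the -y side of the tester): same cell, 60 (x) by 30 (y) by 30 mm high, terminals up; origin: centre of the underside; z up. May be absent
- spare5: Spare cell lying on the dark rubber mat (3 mm thick, 320 by 250 mm, to the -y side of the tester): same cell, 60 (x) by 30 (y) by 30 mm high, terminals up; origin: centre of the underside; z up. May be absent
- tray: Grey open tray on the bench, fixed, to the +y side of the tester: 120 (x) by 160 (y) by 28 mm high outside, walls and floor 4 mm; origin: centre of its underside; z up
- multimeter: Bystander: black multimeter lying on the bench, 80 by 150 by 32 mm; origin: centre of the underside

How it is judged:
By the outcome, as a careful person would: the job done as asked, in the order asked, and still so for the second after the job is handed in, with the robot touching nothing.
Of in0, in1, in2, in3, in4, in5 only 1 to 2 are there at a start; the rules pass over those that are not, and their reading is None.
Of spare0, spare1, spare2, spare3, spare4, spare5 only 5 to 6 are there at a start; the rules pass over those that are not, and their reading is None.
At some moment in a run one of spare0, spare1, spare2, spare3, spare4, spare5 may be knocked a few centimetres aside while the robot is not near it.
Once in a run the grip may slacken for a moment while it holds something.
It also fails if it takes over 200 s, if anything falls off the work surface, if the arm or the gripper's body presses on something with over 40 N, if the wrist force passes 120 N, or if a joint passes its speed limit or range.

### The arm

A 6-joint arm with a two-finger parallel gripper is mounted at the origin on the work surface. World frame = base frame: x ahead of the robot, y to its left, z up, the work surface at z = 0. Lengths are in m, angles in degrees, forces in N, time in s.
With the tool pointing down it reaches from about 0.375 to 0.9 m from the base axis. Payload 3.1 kg.
Tool frame: the origin (TCP) lies between the finger pads; the fingertips stand 11 mm ahead of it and the grasp point (between the pads) lies 8 mm behind it; z points along the fingers, y is the line along which they close (so a half turn about z gives the same grasp; the last joint's range is limited). The gripper opens to 87 mm and grips with 3 to 60 N. Pads are 19 mm wide; open, the fingers measure 117 mm over their backs; the gripper's body (75 mm by 190 mm) begins 51 mm behind the grasp point.
Start: joints at [-79.04, 30.224, 82.088, -0, 67.689, -10.227], TCP at [0.226, -0.583, 0.234] pointing down, gripper open.
Joint ranges: [-176.69, 176.69], [-43.24, 126.21], [12.49, 139.97], [-82, 262], [0, 151.66], [-163.58, 163.58]. Speed limits (degrees/s): [159.86, 159.86, 180, 180, 180, 180].

### API

Orientations are given as a 3x3 rotation matrix whose columns are the frame's x, y, z axes.
In Python, from rig import bot, viewer, workorder, models gives the robot as it stands.
- The arm moves only by the shell command python3 -m jog 'ROWS'. ROWS is JSON, a list of rows, each a list of 7 numbers: the opening, from 0 (shut) to 1 (fully open), then the shift along the tool's x, y, z in m, then the turn, a rotation vector about the tool's x, y, z in degrees. In form: [[claw, x, y, z, ax, ay, az], ...]. A call has 1 to 20 rows; each row is the pose to reach, as a shift and turn from the pose commanded when the call began, along the tool's axes at that moment; what a row does not reach only later rows make up. A row lasts 1/8 s, in which the tool goes at most 62.5 mm and 10.7 degrees, less where a joint would pass 70% of its speed; a pose out of reach is approached as far as the arm can. A call with a gripper value outside its range is refused whole. The fingers move at their own pace and stop on an object; the grip force is fixed at half the most. Time passes only in rows, so rows that repeat a pose let the fingers close. It gives the time, the measured TCP pose, the force, the opening and the grip force at its end, in the units of the state.
- bot.read_state(): the state, without advancing time (a new reading comes with each control period).
- viewer.capture(name): name is "scene" or "top" or "wrist"; returns (picture, depth): 480x640x3 uint8, blue, green, red; 480x640 float32, m along the optical axis (not along the pixel's ray), 0 where there is no reading.
- viewer.camera_info(name): a dict with "fx", "fy", "cx", "cy" (pixels), "world_to_cam" (4x4, takes a point from world to camera coordinates). Camera axes: x right, y down, z forward; pixel columns grow to the right and rows downward; lengths in m; the calibration is good to about 2 mm. A picture is of the moment at which its call begins: read the wrist's pose just before it. camera_info takes no time and is no camera call; for the wrist camera it gives the pose at the moment of the call.
- workorder.hand_in(): hands the job in; it is judged then, once.
Trained networks look in the newest picture that a camera, given by its name, has taken for a name from the list of things; names that differ only in an ending like _2 or _b are one class to them, and where a whole thing is asked for, a point or a joint stands for the part that bears it (a point fixed in the world has none). Each returns a list of dicts, best first, with "p" (0 to 1); they miss things now and then, are a little off and sometimes report something else, mostly with a low value. They report only what shows in the picture. A call takes as long as a camera call.
- models.outline_of(camera, thing): "mask" (480x640 bool, what is visible of it).
- models.tip_of(camera, thing): "xyz" ([x, y, z] in m, in world coordinates, good to about 4 mm: a listed point, or the origin of a listed thing).
The state is a dict: "time_s": time; "joint_positions": joint angles; "qvel": joint speeds; "tau": joint torques, N m; "position": TCP position; "tcp_rot": TCP orientation; "force": force on the tool from outside, world axes, zero at the start; "moment": the same for the moment, N m; "opening": opening from 0.0 (shut) to 1.0 (fully open); "grasp_force": force on a finger pad.
Only numpy, scipy, OpenCV 4.12 (cv2) and the standard library are available. Lean on these libraries where they do the work, as an engineer would, in place of code of your own. Each camera call takes 0.05 s, during which the arm holds its last target. There are 200 camera calls.

## Working session

There is one attempt and no reset: what is moved stays moved. The work goes in short steps, Python scripts to look and compute and a shell command to move; the robot and the scene stay as the last step left them, time stands still between calls to the robot, and variables do not carry over. Pictures are saved under pics/ and viewed, at most 14 in all, crops included, and the job is handed in when it is done.

```bash
ls; mkdir -p pics; python3 - <<'E'
from rig import bot, viewer, workorder, models
import cv2,numpy as np
s=bot.read_state(); print(s['time_s'],s['position'],np.round(s['tcp_rot'],3).tolist(),s['opening'])
for c in ['scene','top']:
    p,d=viewer.capture(c); cv2.imwrite(f'pics/{c}0.png',p)
    i=viewer.camera_info(c); print(c,i['fx'],np.round(np.linalg.inv(i['world_to_cam']),3).tolist())
for n in ['tester','start_top','tray','multimeter','lid','in0','spare0','bay0','bay1','bay2','bay3','bay4','bay5']:
    r=models.tip_of('top',n); print(n,[(np.round(x['xyz'],3).tolist(),round(x['p'],2)) for x in r])
E
```

```text
pics
0.0 [ 0.22576282 -0.5820257   0.23257058] [[0.932, 0.361, -0.0], [0.361, -0.932, 0.002], [0.0, -0.002, -1.0]] 1.0004128353002244
scene 624.1378619037658 [[-0.792, 0.497, -0.355, 1.02], [0.611, 0.645, -0.459, 0.567], [0.001, -0.581, -0.814, 1.048], [0.0, 0.0, 0.0, 1.0]]
top 585.1856632095673 [[0.015, -0.999, 0.052, 0.514], [-1.0, -0.014, 0.026, 0.016], [-0.025, -0.052, -0.998, 1.38], [0.0, 0.0, 0.0, 1.0]]
tester [([0.569, 0.064, -0.003], 0.6), ([0.603, 0.059, 0.014], 0.35), ([0.53, 0.06, 0.01], 0.25)]
start_top [([0.462, 0.02, 0.044], 0.48)]
tray [([0.446, 0.371, 0.001], 0.9)]
multimeter [([0.771, -0.077, -0.003], 0.79)]Traceback (most recent call last):
  File "<stdin>", line 8, in <module>
ValueError: it knows: bay, in, multimeter, spare, start_top, tester, tray
```

```bash
python3 - <<'E'
from rig import bot, viewer, workorder, models
import cv2,numpy as np
p,d=viewer.capture('top')
for n in ['in','spare','bay']:
    r=models.tip_of('top',n); print(n,[(np.round(x['xyz'],3).tolist(),round(x['p'],2)) for x in r])
E
```

```text
in [([0.422, -0.181, 0.003], 0.73), ([0.6, 0.059, 0.014], 0.63), ([0.533, 0.063, 0.012], 0.57), ([0.53, 0.062, 0.011], 0.19)]
spare [([0.407, -0.308, 0.005], 0.88), ([0.602, -0.3, 0.002], 0.82), ([0.421, -0.184, 0.002], 0.71), ([0.507, -0.301, -0.001], 0.67), ([0.606, 0.119, 0.011], 0.29)]
bay [([0.602, 0.058, 0.013], 0.87), ([0.601, 0.008, 0.009], 0.83), ([0.529, 0.056, 0.011], 0.78), ([0.529, 0.005, 0.014], 0.73), ([0.604, 0.121, 0.013], 0.6), ([0.531, 0.124, 0.012], 0.58)]
```

View pics/top0.png

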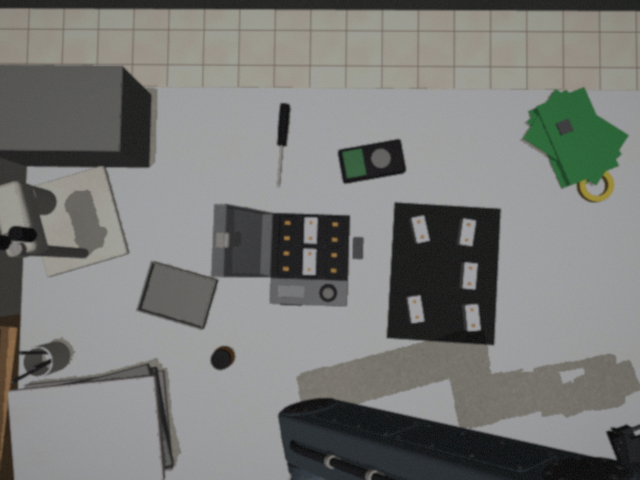

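View pics/scene0.png

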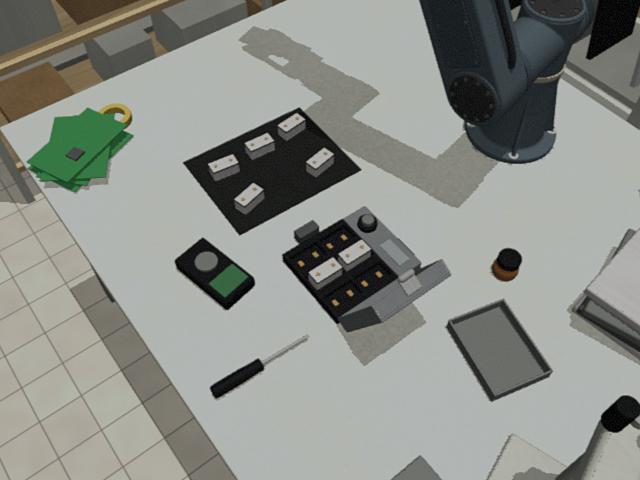

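```bash
cat > h.py <<'E'
from rig import bot, viewer, workorder, models
import cv2,numpy as np
def cloud(c):
    i=viewer.camera_info(c); p,d=viewer.capture(c)
    v,u=np.mgrid[:480,:640]
    P=np.stack([(u-i['cx'])/i['fx']*d,(v-i['cy'])/i['fy']*d,d],-1)
    T=np.linalg.inv(i['world_to_cam']); W=P@T[:3,:3].T+T[:3,3]
    W[d<=0]=np.nan
    return p,W
def blobs(W,m,amin=30):
    n,l,st,_=cv2.connectedComponentsWithStats(m.astype(np.uint8)); out=[]
    for k in range(1,n):
        if st[k,4]<amin: continue
        q=W[l==k]; r=cv2.minAreaRect((q[:,:2]*1000).astype(np.float32))
        (w,h),a=r[1],r[2]
        if w<h: w,h,a=h,w,a+90
        out.append((np.round(r[0],1),round(w,1),round(h,1),round((a+90)%180-90,1),round(np.nanmedian(q[:,2])*1000,1),st[k,4]))
    return out
E
python3 - <<'E'
from h import *
p,W=cloud('top'); x,y,z=W[...,0],W[...,1],W[...,2]
reg=(x>.25)&(x<.75)
g=p.min(-1)
print('mat');[print(b) for b in blobs(W,reg&(y<-.1)&(z>.02)&(z<.06)&(x>.38))]
print('block');[print(b) for b in blobs(W,reg&(y>-.06)&(y<.17)&(z>.017)&(z<.031))]
print('cells in');[print(b) for b in blobs(W,reg&(y>-.06)&(y<.17)&(z>.035)&(z<.06))]
print('tray');[print(b) for b in blobs(W,(x>.3)&(x<.6)&(y>.2)&(y<.5)&(z>.018)&(z<.04),10)]
S=cloud('scene')[1]
R=bot.read_state();Rt=np.array(R['tcp_rot']);t=np.array(R['position'])
for n,C in(('top',W),('scene',S)):
    m=(C[...,1]>.13)&(C[...,1]<.32)&(C[...,0]>.47)&(C[...,0]<.68)&(C[...,2]>.035); q=C[m]
    for a in np.arange(.04,.24,.02):
        s=q[(q[:,2]>=a)&(q[:,2]<a+.02)]
        if len(s)>5: print(n,round(a,2),len(s),np.round([s[:,1].min(),np.median(s[:,1]),s[:,1].max(),s[:,0].min(),s[:,0].max()],3))
    L=(C.reshape(-1,3)-t)@Rt; L=L[(abs(L[:,0])<.15)&(abs(L[:,1])<.15)&(L[:,2]>-.2)&(L[:,2]<.03)]
    for a in np.arange(-.2,.03,.02):
        s=L[(L[:,2]>=a)&(L[:,2]<a+.02)]
        if len(s)>3: print('tool',n,round(a,2),np.round([s[:,0].min(),s[:,0].max(),s[:,1].min(),s[:,1].max()],3))
E
```

```text
mat
(array([ 745.9, -125.5]), 54.7, 15.6, -79.2, np.float64(30.4), np.int32(127))
(array([ 733.1, -565.5]), 99.2, 33.5, -89.7, np.float64(31.2), np.int32(424))
(array([ 610.6, -187.2]), 60.6, 31.7, 12.5, np.float64(31.6), np.int32(363))
(array([ 605. , -294.8]), 60.6, 31.6, -8.2, np.float64(31.5), np.int32(373))
(array([ 505.1, -300.3]), 60.3, 32.4, -4.7, np.float64(31.0), np.int32(375))
(array([ 427. , -178.1]), 60.9, 31.4, 9.7, np.float64(31.2), np.int32(367))
(array([ 410.6, -306.9]), 60.2, 31.2, 5.0, np.float64(31.0), np.int32(381))
block
(array([737.1, -30.6]), 51.5, 34.0, -78.7, np.float64(28.7), np.int32(133))
(array([536.8,  73.9]), 214.3, 194.6, -1.1, np.float64(23.3), np.int32(4388))
(array([565.2, -44.3]), 46.6, 23.3, 0.2, np.float64(24.7), np.int32(211))
cells in
(array([604.3,  65.7]), 60.2, 30.0, 0.7, np.float64(41.3), np.int32(335))
(array([531.1,  66.9]), 59.6, 30.1, 0.4, np.float64(41.0), np.int32(345))
(array([460.8,  22.5]), 38.9, 36.6, -89.0, np.float64(40.7), np.int32(175))
tray
(array([449.2, 375.4]), 161.9, 121.0, 74.9, np.float64(26.1), np.int32(533))
(array([
[... 408 characters left out ...]
55 0.496 0.646]
top 0.2 34 [0.224 0.231 0.235 0.557 0.585]
tool top -0.12 [-0.028  0.04  -0.098 -0.055]
tool top -0.1 [-0.033  0.041 -0.099 -0.049]
tool top -0.08 [-0.015  0.041 -0.096 -0.034]
tool top -0.06 [-0.01   0.038 -0.091 -0.084]
tool top -0.0 [ 0.008  0.013 -0.057 -0.046]
scene 0.04 72 [0.161 0.181 0.198 0.642 0.648]
scene 0.06 78 [0.171 0.192 0.213 0.643 0.649]
scene 0.08 103 [0.182 0.199 0.223 0.495 0.648]
scene 0.1 102 [0.19  0.205 0.231 0.496 0.648]
scene 0.12 119 [0.201 0.218 0.243 0.495 0.649]
scene 0.14 109 [0.211 0.23  0.253 0.495 0.649]
scene 0.16 1017 [0.221 0.253 0.264 0.495 0.649]
scene 0.18 853 [0.222 0.239 0.259 0.496 0.65 ]
scene 0.2 76 [0.223 0.229 0.235 0.557 0.589]
```

```bash
cat >> h.py <<'E'
from scipy.spatial.transform import Rotation as Ro
def rot(a,tilt=0):
    c,s=np.cos(np.radians(a)),np.sin(np.radians(a))
    return Ro.from_euler('x',tilt,degrees=True).as_matrix()@np.array([[c,s,0],[s,-c,0],[0,0,-1.]])
def go(name,x,y,z,a,tilt=0):
    s=bot.read_state(); R=np.array(s['tcp_rot']); t=np.array(s['position'])
    d=R.T@(np.array([x,y,z])-t); r=Ro.from_matrix(R.T@rot(a,tilt)).as_rotvec(degrees=True)
    print(name,np.round(d,4).tolist(),np.round(r,1).tolist())
E
python3 - <<'E'
from h import *
s=bot.read_state(); T=np.linalg.inv(viewer.camera_info('wrist')['world_to_cam'])
R=np.array(s['tcp_rot']);print(np.round(R.T@(T[:3,3]-s['position']),3),np.round(R.T@T[:3,:3],3).tolist(),viewer.camera_info('wrist')['fx'])
go('overmat',.50,-.25,.35,0)
go('overtester',.56,.02,.35,0)
E
```

```text
[ 0.076 -0.001 -0.151] [[-0.0, -0.961, -0.278], [1.0, -0.0, -0.001], [0.001, -0.278, 0.961]] 417.36714560723334
overmat [0.3758, -0.2112, -0.1164] [0.0, -0.0, 21.2]
overtester [0.5293, -0.4412, -0.1164] [0.0, -0.0, 21.2]
```

```bash
python3 -m jog '[[1,0,0,-0.116,0,0,0],[1,0.376,-0.211,-0.116,0,0,21.2],[1,0.376,-0.211,-0.116,0,0,21.2],[1,0.376,-0.211,-0.116,0,0,21.2],[1,0.376,-0.211,-0.116,0,0,21.2],[1,0.376,-0.211,-0.116,0,0,21.2],[1,0.376,-0.211,-0.116,0,0,21.2],[1,0.376,-0.211,-0.116,0,0,21.2],[1,0.376,-0.211,-0.116,0,0,21.2],[1,0.376,-0.211,-0.116,0,0,21.2],[1,0.376,-0.211,-0.116,0,0,21.2],[1,0.376,-0.211,-0.116,0,0,21.2],[1,0.376,-0.211,-0.116,0,0,21.2]]'
python3 - <<'E'
from h import *
p,W=cloud('wrist'); cv2.imwrite('pics/w1.png',p); x,y,z=W[...,0],W[...,1],W[...,2]
[print(b) for b in blobs(W,(y<-.1)&(z>.02)&(z<.045)&(x>.35)&(x<.68),200)]
go('overtester',.54,.065,.36,0)
E
```

```text
time_s: 2.22
position: [0.4997, -0.251, 0.3494]
tcp_rot: [[1.0, -0.002, -0.0], [-0.002, -1.0, 0.0], [-0.0, -0.0, -1.0]]
force: [0.1, 0.1, -0.2]
opening: 1.002
grasp_force: 0.0
(array([ 608.8, -189.8]), 60.4, 30.8, 12.9, np.float64(32.6), np.int32(1794))
(array([ 603.2, -297.9]), 60.4, 30.5, -8.3, np.float64(32.4), np.int32(1758))
(array([ 503.4, -303.1]), 60.6, 30.6, -4.8, np.float64(32.4), np.int32(1502))
(array([ 425.3, -180.4]), 60.9, 30.8, 9.6, np.float64(32.6), np.int32(1384))
(array([ 408.5, -309.6]), 61.6, 30.5, 6.0, np.float64(32.5), np.int32(1310))
overtester [0.0397, -0.3158, -0.0105] [-0.0, 0.0, -0.1]
```

```bash
python3 -m jog '[[1,0.04,-0.316,-0.01,0,0,0],[1,0.04,-0.316,-0.01,0,0,0],[1,0.04,-0.316,-0.01,0,0,0],[1,0.04,-0.316,-0.01,0,0,0],[1,0.04,-0.316,-0.01,0,0,0],[1,0.04,-0.316,-0.01,0,0,0],[1,0.04,-0.316,-0.01,0,0,0],[1,0.04,-0.316,-0.01,0,0,0],[1,0.04,-0.316,-0.01,0,0,0]]'
python3 - <<'E'
from h import *
p,W=cloud('wrist'); cv2.imwrite('pics/w2.png',p); x,y,z=W[...,0],W[...,1],W[...,2]
m=(x>.4)&(x<.68)&(y>-.07)&(y<.165)
print('top plane');[print(b) for b in blobs(W,m&(z>.0185)&(z<.03),200)]
print('cells/button');[print(b) for b in blobs(W,m&(z>.035)&(z<.05)&(y<.15),100)]
print('bays');[print(b) for b in blobs(W,m&(z>.008)&(z<.0165)&(x>.49),200)]
L=(y>.15)&(y<.33)&(z>.05)&(x>.48)&(x<.66)
for a in np.arange(.05,.23,.02):
    s=W[L&(z>=a)&(z<a+.02)]
    if len(s)>5: print(round(a,2),len(s),np.round([s[:,1].min(),s[:,1].max(),s[:,0].min(),s[:,0].max()],3))
for n in ['bay','start_top']:
    print(n,[(np.round(r['xyz'],4).tolist(),round(r['p'],2)) for r in models.tip_of('wrist',n)])
E
```

```text
time_s: 3.4
position: [0.5404, 0.0643, 0.3595]
tcp_rot: [[1.0, -0.003, -0.0], [-0.003, -1.0, -0.0], [-0.0, 0.0, -1.0]]
force: [-0.2, 0.1, 0.9]
opening: 1.001
grasp_force: 0.0
top plane
(array([534.9,  70.3]), 215.0, 193.1, -1.1, np.float64(23.6), np.int32(16924))
(array([564.1, -47.2]), 49.2, 24.4, -0.9, np.float64(25.3), np.int32(947))
cells/button
(array([602.1,  62.2]), 59.4, 30.0, -0.6, np.float64(41.5), np.int32(1571))
(array([530.1,  64.2]), 60.7, 30.3, -1.2, np.float64(41.5), np.int32(1416))
(array([459.4,  20.7]), 40.0, 39.3, -9.3, np.float64(38.1), np.int32(738))
bays
(array([603.3, 119.7]), 67.0, 35.5, -1.2, np.float64(11.6), np.int32(1885))
(array([601.9,  62.7]), 67.2, 37.1, -1.4, np.float64(11.6), np.int32(368))
(array([600.8,   6.1]), 67.2, 36.4, -1.2, np.float64(11.6), np.int32(1913))
(array([530.3, 120.8]), 66.3, 36.5, -1.2, np.float64(11.7), np.int32(1703))
(array([529.1,  64. ]), 66.0, 36.8, -0.8, np.float64(11.7), np.int32(291))
(array([527.9,   7.7]), 65.9, 36.2, -1.3, np.float64(11.6), np.int32(1674))
0.05 2310 [0.165 0.208 0.492 0.644]
0.07 2610 [0.174 0.219 0.492 0.645]
0.09 3037 [0.184 0.229 0.493 0.645]
0.11 3472 [0.195 0.238 0.493 0.645]
0.13 3994 [0.205 0.249 0.493 0.645]
0.15 761 [0.215 0.263 0.493 0.646]
0.17 5294 [0.224 0.263 0.494 0.646]
0.19 708 [0.222 0.233 0.554 0.585]
bay [([0.5287, 0.0071, 0.0128], 0.9), ([0.5316, 0.0605, 0.0115], 0.82), ([0.528, 0.1153, 0.0091], 0.76), ([0.6029, 0.1206, 0.012], 0.73), ([0.602, 0.005, 0.011], 0.71), ([0.6023, 0.0615, 0.0133], 0.64)]
start_top [([0.4593, 0.0174, 0.0483], 0.56)]
```

View pics/w2.png

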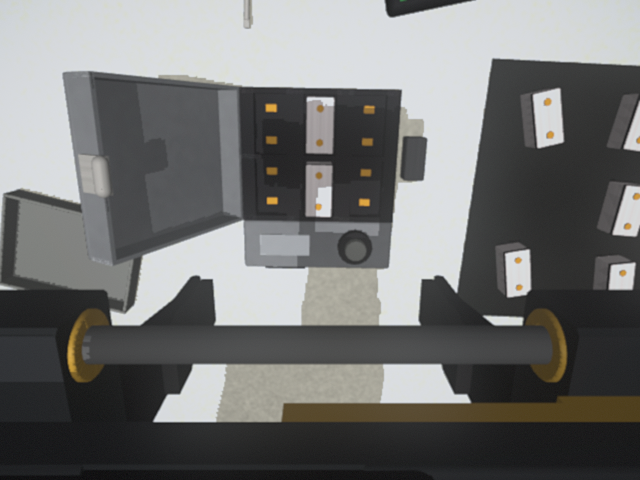

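```bash
python3 - <<'E'
from h import *
go('pick',.4253,-.1804,.028,9.6)
E
```

```text
pick [-0.1145, 0.2455, 0.3315] [0.0, 0.0, -9.7]
```

```bash
python3 -m jog '[[0.7,-0.1145,0.2455,0.2,0,0,-9.7],[0.7,-0.1145,0.2455,0.2,0,0,-9.7],[0.7,-0.1145,0.2455,0.2,0,0,-9.7],[0.7,-0.1145,0.2455,0.2,0,0,-9.7],[0.7,-0.1145,0.2455,0.2,0,0,-9.7],[0.7,-0.1145,0.2455,0.2,0,0,-9.7],[0.7,-0.1145,0.2455,0.2,0,0,-9.7],[0.7,-0.1145,0.2455,0.25,0,0,-9.7],[0.7,-0.1145,0.2455,0.29,0,0,-9.7],[0.7,-0.1145,0.2455,0.315,0,0,-9.7],[0.7,-0.1145,0.2455,0.331,0,0,-9.7],[0.7,-0.1145,0.2455,0.331,0,0,-9.7],[0,-0.1145,0.2455,0.331,0,0,-9.7],[0,-0.1145,0.2455,0.331,0,0,-9.7],[0,-0.1145,0.2455,0.331,0,0,-9.7],[0,-0.1145,0.2455,0.331,0,0,-9.7]]'
python3 -m jog '[[0,0,0,-0.03,0,0,0],[0,0,0,-0.08,0,0,0],[0,0,0,-0.08,0,0,0],[0,0,0,-0.08,0,0,0]]'
python3 - <<'E'
from h import *
go('place',.5283,.0082,.038,-1.2)
p,W=cloud('wrist'); z=W[...,2]; cv2.imwrite('pics/w3.png',p)
E
```

```text
time_s: 5.55
position: [0.4262, -0.1801, 0.029]
tcp_rot: [[0.986, 0.168, 0.001], [0.168, -0.986, -0.001], [0.001, 0.001, -1.0]]
force: [0.1, -0.0, 4.0]
opening: 0.338
grasp_force: 30.0
time_s: 6.05
position: [0.4253, -0.1793, 0.1083]
tcp_rot: [[0.986, 0.168, -0.0], [0.168, -0.986, 0.0], [-0.0, -0.0, -1.0]]
force: [-0.1, -0.4, -1.5]
opening: 0.343
grasp_force: 30.0
place [0.1331, -0.1675, 0.0703] [-0.0, 0.0, 10.9]
```

View pics/w3.png

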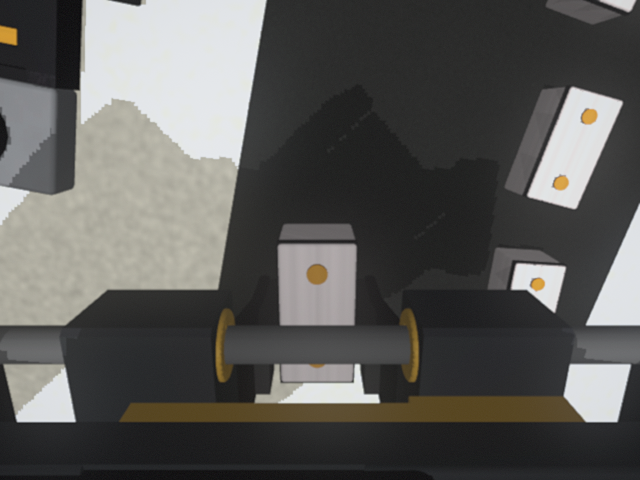

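```bash
python3 -m jog '[[0,0.133,-0.1675,0,0,0,10.9],[0,0.133,-0.1675,0,0,0,10.9],[0,0.133,-0.1675,0,0,0,10.9],[0,0.133,-0.1675,0,0,0,10.9],[0,0.133,-0.1675,0,0,0,10.9],[0,0.133,-0.1675,0.03,0,0,10.9],[0,0.133,-0.1675,0.03,0,0,10.9],[0,0.133,-0.1675,0.03,0,0,10.9]]'
python3 - <<'E'
from h import *
go('place',.5283,.0082,.038,-1.2)
p,W=cloud('wrist'); x,y,z=W[...,0],W[...,1],W[...,2]
t=bot.read_state()['position'];m=(abs(x-t[0])<.06)&(abs(y-t[1])<.03)&(z>.065)&(z<.1); cv2.imwrite('pics/w4.png',p)
[print(b) for b in blobs(W,m,200)]
E
```

```text
time_s: 7.1
position: [0.528, 0.0072, 0.0782]
tcp_rot: [[1.0, -0.022, -0.002], [-0.022, -1.0, 0.0], [-0.002, -0.0, -1.0]]
force: [-0.4, 0.3, -0.7]
opening: 0.341
grasp_force: 30.0
place [0.0003, -0.001, 0.0402] [-0.0, 0.1, -0.1]
(array([540.3,   8. ]), 52.2, 35.1, 88.8, np.float64(81.6), np.int32(9490))
(array([501.9,   9. ]), 30.4, 11.1, 89.2, np.float64(81.7), np.int32(1331))
```

```bash
python3 -m jog '[[0,0.001,-0.001,0.01,0,0,0],[0,0.001,-0.001,0.02,0,0,0],[0,0.001,-0.001,0.03,0,0,0],[0,0.001,-0.001,0.037,0,0,0],[0,0.001,-0.001,0.039,0,0,0],[0,0.001,-0.001,0.039,0,0,0],[0.46,0.001,-0.001,0.039,0,0,0],[0.46,0.001,-0.001,0.039,0,0,0],[0.46,0.001,-0.001,0.039,0,0,0],[0.46,0.001,-0.001,0,0,0,0],[0.46,0.001,-0.001,-0.05,0,0,0],[0.46,0.001,-0.001,-0.05,0,0,0]]'
python3 - <<'E'
from h import *
p,W=cloud('wrist'); x,y,z=W[...,0],W[...,1],W[...,2]
[print(b) for b in blobs(W,(x>.49)&(y>-.05)&(y<.14)&(x<.67)&(z>.035)&(z<.06),200)]
go('pick',.6088,-.1898,.0285,12.9)
E
```

```text
time_s: 8.65
position: [0.5325, 0.0084, 0.1321]
tcp_rot: [[1.0, -0.021, 0.009], [-0.021, -1.0, -0.002], [0.009, 0.002, -1.0]]
force: [-0.3, 1.0, 0.0]
opening: 0.459
grasp_force: 0.0
(array([602.1,  62.4]), 60.3, 30.9, -1.2, np.float64(41.5), np.int32(6131))
(array([530.3,  64. ]), 60.9, 31.0, -1.1, np.float64(41.6), np.int32(4651))
(array([528.5,  10.1]), 61.3, 30.4, -1.2, np.float64(41.5), np.int32(4799))
pick [0.0816, 0.1967, 0.1023] [0.1, -0.2, -14.1]
```

```bash
python3 -m jog '[[0.7,0.0816,0.1967,0,0,0,-14.1],[0.7,0.0816,0.1967,0,0,0,-14.1],[0.7,0.0816,0.1967,0,0,0,-14.1],[0.7,0.0816,0.1967,0,0,0,-14.1],[0.7,0.0816,0.1967,0.03,0,0,-14.1],[0.7,0.0816,0.1967,0.06,0,0,-14.1],[0.7,0.0816,0.1967,0.085,0,0,-14.1],[0.7,0.0816,0.1967,0.102,0,0,-14.1],[0.7,0.0816,0.1967,0.102,0,0,-14.1],[0,0.0816,0.1967,0.102,0,0,-14.1],[0,0.0816,0.1967,0.102,0,0,-14.1],[0,0.0816,0.1967,0.102,0,0,-14.1],[0,0.0816,0.1967,0.102,0,0,-14.1],[0,0.0816,0.1967,0.07,0,0,-14.1],[0,0.0816,0.1967,0.02,0,0,-14.1],[0,0.0816,0.1967,0.02,0,0,-14.1],[0,0.0816,0.1967,0.02,0,0,-14.1]]'
python3 - <<'E'
from h import *
p,W=cloud('wrist')
go('place',.6004,.006,.038,-1.2)
E
```

```text
time_s: 10.82
position: [0.6064, -0.1891, 0.1082]
tcp_rot: [[0.975, 0.223, -0.001], [0.223, -0.975, 0.001], [-0.001, -0.001, -1.0]]
force: [-0.8, 0.4, -2.1]
opening: 0.342
grasp_force: 30.0
place [0.0383, -0.191, 0.0696] [-0.1, 0.1, 14.1]
```

```bash
python3 -m jog '[[0,0.0383,-0.191,0,0,0,14.1],[0,0.0383,-0.191,0,0,0,14.1],[0,0.0383,-0.191,0,0,0,14.1],[0,0.0383,-0.191,0,0,0,14.1],[0,0.0383,-0.191,0,0,0,14.1],[0,0.0383,-0.191,0.03,0,0,14.1],[0,0.0383,-0.191,0.03,0,0,14.1],[0,0.0383,-0.191,0.03,0,0,14.1],[0,0.0383,-0.191,0.03,0,0,14.1]]'
cat >> h.py <<'E'
def held():
    p,W=cloud('wrist'); s=bot.read_state(); R=np.array(s['tcp_rot']); t=np.array(s['position'])
    L=(W-t)@R*1000; m=(abs(L[...,0])<50)&(abs(L[...,1])<14)&(L[...,2]<5)&(L[...,2]>-25)
    q=L[m]; print('held tool mm: x',np.nanpercentile(q[:,0],[.5,99.5]).round(1),'y',np.nanpercentile(q[:,1],[.5,99.5]).round(1),'top z',np.nanmedian(q[:,2]).round(1),len(q),s['opening'].round(3),s['grasp_force'])
E
python3 - <<'E'
from h import *
held()
go('place',.6004,.006,.038,-1.2)
E
```

```text
time_s: 12.0
position: [0.6026, 0.0044, 0.0794]
tcp_rot: [[1.0, -0.022, 0.002], [-0.022, -1.0, -0.0], [0.002, 0.0, -1.0]]
force: [0.2, 0.6, -1.3]
opening: 0.342
grasp_force: 30.0Traceback (most recent call last):
  File "<stdin>", line 2, in <module>
  File "h.py", line 30, in held
    q=L[m]; print('held tool mm: x',np.nanpercentile(q[:,0],[.5,99.5]).round(1),'y',np.nanpercentile(q[:,1],[.5,99.5]).round(1),'top z',np.nanmedian(q[:,2]).round(1),len(q),s['opening'].round(3),s['grasp_force'])
                                                                                                                                                                             ^^^^^^^^^^^^^^^^^^
AttributeError: 'float' object has no attribute 'round'
```

```bash
sed -i "s/s\['opening'\].round(3)/round(s['opening'],3)/" h.py; python3 - <<'E'
from h import *
held()
go('place',.6004,.006,.038,-1.2)
E
```

```text
held tool mm: x [-28.9  31.5] y [-13.9  13.9] top z -5.2 8186 0.344 29.99914526939392
place [-0.0021, -0.0012, 0.0414] [0.0, -0.1, -0.0]
```

```bash
python3 -m jog '[[0,-0.003,-0.001,0.01,0,0,0],[0,-0.003,-0.001,0.02,0,0,0],[0,-0.003,-0.001,0.03,0,0,0],[0,-0.003,-0.001,0.037,0,0,0],[0,-0.003,-0.001,0.0405,0,0,0],[0,-0.003,-0.001,0.0405,0,0,0],[0.46,-0.003,-0.001,0.0405,0,0,0],[0.46,-0.003,-0.001,0.0405,0,0,0],[0.46,-0.003,-0.001,0.0405,0,0,0],[0.46,-0.003,-0.001,0,0,0,0],[0.46,-0.003,-0.001,-0.05,0,0,0],[0.46,-0.003,-0.001,-0.07,0,0,0],[0,-0.003,-0.001,-0.07,0,0,0],[0,-0.003,-0.001,-0.07,0,0,0]]'
python3 - <<'E'
from h import *
p,W=cloud('wrist'); x,y,z=W[...,0],W[...,1],W[...,2]
[print(b) for b in blobs(W,(x>.49)&(y>-.05)&(y<.14)&(x<.67)&(z>.035)&(z<.06),200)]
p,W=cloud('top');x,y,z=W[...,0],W[...,1],W[...,2]
print('mat');[print(b) for b in blobs(W,(x<.67)&(y<-.1)&(z>.02)&(z<.06)&(x>.38))]
go('lidpush',.565,.10,.19,-1.2)
E
```

```text
time_s: 13.85
position: [0.598, 0.0065, 0.1477]
tcp_rot: [[1.0, -0.021, -0.002], [-0.021, -1.0, 0.0], [-0.002, -0.0, -1.0]]
force: [0.4, 0.6, -1.2]
opening: 0.314
grasp_force: 0.0
(array([602.1,  62.5]), 61.0, 31.0, -1.2, np.float64(41.5), np.int32(4449))
(array([599.8,   7.5]), 60.9, 30.4, -1.2, np.float64(41.5), np.int32(4367))
(array([558.3,  61.9]), 25.2, 22.6, 42.0, np.float64(41.3), np.int32(464))
(array([546.2,   9.9]), 30.2, 26.4, 88.4, np.float64(41.5), np.int32(1696))
(array([500.7,  11. ]), 29.8, 5.3, 89.4, np.float64(41.4), np.int32(214))
mat
(array([ 604.8, -294.9]), 60.4, 31.6, -7.8, np.float64(31.4), np.int32(376))
(array([ 505.3, -300.7]), 60.1, 32.7, -4.6, np.float64(31.4), np.int32(376))
(array([ 410.5, -306.9]), 59.8, 32.1, 6.7, np.float64(31.0), np.int32(379))
lidpush [-0.0349, -0.0928, -0.0428] [-0.0, 0.2, -0.0]
```

```bash
python3 -m jog '[[0,-0.035,-0.09,-0.043,0,0,0],[0,-0.035,-0.09,-0.043,0,0,0],[0,-0.035,-0.15,-0.043,0,0,0],[0,-0.035,-0.18,-0.043,0,0,0],[0,-0.035,-0.18,-0.018,0,0,0],[0,-0.035,-0.18,-0.018,0,0,0],[0,-0.035,-0.18,-0.018,0,0,0]]'
python3 - <<'E'
from h import *
go('to',.565,.243,.167,-1.2)
E
```

```text
time_s: 14.82
position: [0.5677, 0.1866, 0.1661]
tcp_rot: [[1.0, -0.022, -0.001], [-0.022, -1.0, -0.0], [-0.001, 0.0, -1.0]]
force: [-0.1, -0.3, 0.4]
opening: 0.01
grasp_force: 0.0
to [-0.0039, -0.0563, -0.0009] [0.0, 0.1, -0.0]
```

```bash
python3 -m jog '[[0,0,-0.015,0,0,0,0],[0,0,-0.025,0,0,0,0],[0,0,-0.032,0,0,0,0],[0,0,-0.038,0,0,0,0],[0,0,-0.044,0,0,0,0],[0,0,-0.048,0,0,0,0]]'
python3 - <<'E'
from h import *
p,W=cloud('wrist'); cv2.imwrite('pics/w5.png',p);x,y,z=W[...,0],W[...,1],W[...,2]
L=(y>.15)&(y<.33)&(z>.05)&(x>.48)&(x<.66)
for a in np.arange(.05,.23,.02):
    s=W[L&(z>=a)&(z<a+.02)]
    if len(s)>5: print(round(a,2),len(s),np.round([s[:,1].min(),s[:,1].max(),s[:,0].min(),s[:,0].max()],3))
go('to',.565,.243,.167,-1.2)
E
```

```text
time_s: 15.58
position: [0.5686, 0.2353, 0.1665]
tcp_rot: [[1.0, -0.021, -0.0], [-0.021, -1.0, -0.0], [-0.0, 0.0, -1.0]]
force: [-0.3, -1.0, -0.5]
opening: 0.007
grasp_force: 0.6
0.05 3453 [0.17  0.219 0.526 0.644]
0.07 3874 [0.185 0.233 0.535 0.645]
0.09 4692 [0.199 0.247 0.497 0.645]
0.11 5528 [0.212 0.26  0.496 0.645]
0.13 421 [0.227 0.246 0.497 0.646]
0.15 11897 [0.227 0.283 0.572 0.647]
0.17 1847 [0.228 0.265 0.572 0.646]
0.19 1226 [0.23  0.242 0.557 0.58 ]
0.21 1676 [0.156 0.317 0.56  0.606]
to [-0.0038, -0.0072, -0.0005] [-0.0, -0.0, 0.0]
```

View pics/w5.png

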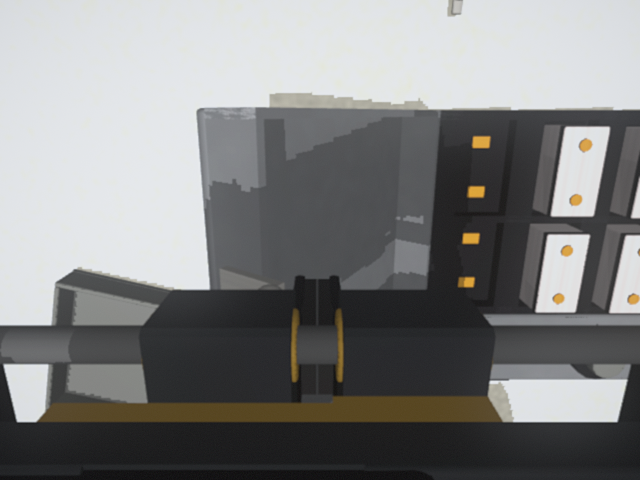

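```bash
python3 -m jog '[[0,0,0.04,0,0,0,0],[0.3,0,0.1,0,0,0,0],[0.7,0,0.16,0,0,0,0],[0.7,0,0.22,0,0,0,0],[0.7,0,0.28,0,0,0,0],[0.7,0,0.34,0,0,0,0],[0.7,0,0.4,0,0,0,0],[0.7,0.02,0.46,0,0,0,0],[0.7,0.03,0.52,0,0,0,0],[0.7,0.03,0.52,0,0,0,0],[0.7,0.03,0.52,0,0,0,0]]'
python3 - <<'E'
from h import *
p,W=cloud('wrist');x,y,z=W[...,0],W[...,1],W[...,2]
[print(b) for b in blobs(W,(y<-.1)&(z>.02)&(z<.045)&(x>.35)&(x<.68),200)]
go('pick',.6032,-.2979,.0285,-8.3)
E
```

```text
time_s: 17.0
position: [0.5872, -0.285, 0.1662]
tcp_rot: [[1.0, -0.022, -0.001], [-0.022, -1.0, 0.002], [-0.001, -0.002, -1.0]]
force: [1.0, 0.6, -0.7]
opening: 0.695
grasp_force: 0.0
(array([ 603.3, -298.1]), 60.6, 30.4, -8.3, np.float64(32.5), np.int32(3794))
(array([ 517.3, -304.6]), 34.1, 30.6, -3.9, np.float64(32.3), np.int32(1583))
(array([ 438.2, -306.9]), 30.3, 3.3, -83.5, np.float64(26.7), np.int32(381))
pick [0.0165, 0.0137, 0.1377] [-0.1, 0.1, 7.1]
```

```bash
python3 -m jog '[[0.7,0.0165,0.0137,0.05,0,0,7.1],[0.7,0.0165,0.0137,0.08,0,0,7.1],[0.7,0.0165,0.0137,0.11,0,0,7.1],[0.7,0.0165,0.0137,0.13,0,0,7.1],[0.7,0.0165,0.0137,0.1375,0,0,7.1],[0.7,0.0165,0.0137,0.1375,0,0,7.1],[0,0.0165,0.0137,0.1375,0,0,7.1],[0,0.0165,0.0137,0.1375,0,0,7.1],[0,0.0165,0.0137,0.1375,0,0,7.1],[0,0.0165,0.0137,0.1375,0,0,7.1],[0,0.0165,0.0137,0.1,0,0,7.1],[0,0.0165,0.0137,0.04,0,0,7.1],[0,0.0165,0.0137,0.02,0,0,7.1],[0,0.0165,0.0137,0.02,0,0,7.1]]'
python3 - <<'E'
from h import *
held()
go('above tilted',.6028,.1185,.11,-1.2,10)
E
```

```text
time_s: 18.8
position: [0.6049, -0.3003, 0.1487]
tcp_rot: [[0.989, -0.145, 0.004], [-0.145, -0.989, -0.003], [0.004, 0.002, -1.0]]
force: [0.0, -0.1, -1.4]
opening: 0.344
grasp_force: 30.0
held tool mm: x [-29.4  30.9] y [-13.9  13.9] top z -5.1 7827 0.34 29.99950021505356
above tilted [-0.0614, -0.4134, 0.0366] [10.0, -0.8, -7.1]
```

```bash
python3 -m jog '[[0,-0.061,-0.409,0,0,0,-7],[0,-0.061,-0.409,0,0,0,-7],[0,-0.061,-0.409,0,0,0,-7],[0,-0.061,-0.409,0,0,0,-7],[0,-0.061,-0.409,0,0,0,-7],[0,-0.061,-0.409,0,0,0,-7],[0,-0.061,-0.409,0,0,0,-7],[0,-0.061,-0.409,0,10,-0.8,-7],[0,-0.061,-0.409,0.036,10,-0.8,-7],[0,-0.061,-0.409,0.036,10,-0.8,-7],[0,-0.061,-0.409,0.036,10,-0.8,-7],[0,-0.061,-0.409,0.036,10,-0.8,-7]]'
python3 - <<'E'
from h import *
held()
go('place tilted',.6028,.1142,.041,-1.2,10)
p,W=cloud('wrist'); cv2.imwrite('pics/w6.png',p)
E
```

```text
time_s: 20.35
position: [0.6033, 0.1141, 0.1113]
tcp_rot: [[1.0, -0.022, 0.002], [-0.022, -0.985, 0.174], [-0.002, -0.174, -0.985]]
force: [-0.5, 0.2, -1.1]
opening: 0.344
grasp_force: 30.0
held tool mm: x [-30.6  29.7] y [-13.9  13.9] top z -2.8 7765 0.345 29.999565482139587
place tilted [-0.0004, 0.0121, 0.0694] [-0.0, -0.1, -0.1]
```

View pics/w6.png

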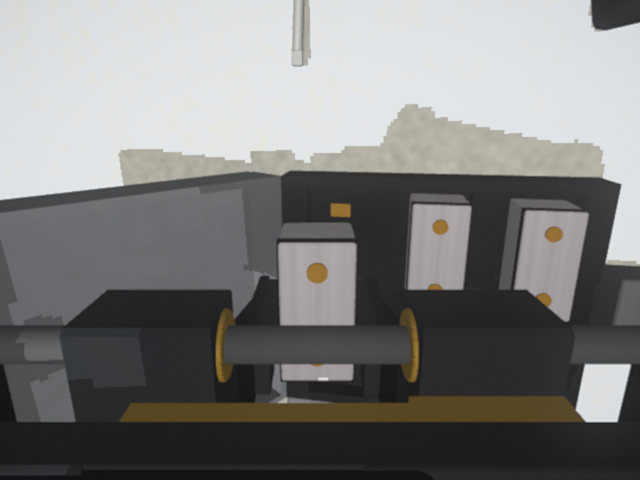

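```bash
python3 -m jog '[[0,0,0.0036,0.02,0,0,0],[0,0,0.0065,0.036,0,0,0],[0,0,0.0083,0.046,0,0,0],[0,0,0.01,0.056,0,0,0],[0,0,0.011,0.062,0,0,0],[0,0,0.012,0.067,0,0,0],[0,0,0.012,0.067,0,0,0],[0,0,0.012,0.067,0,0,0]]'

```

```text
time_s: 21.45
position: [0.6027, 0.1138, 0.0428]
tcp_rot: [[1.0, -0.022, 0.001], [-0.022, -0.984, 0.174], [-0.003, -0.174, -0.985]]
force: [-0.7, 0.2, -1.5]
opening: 0.34
grasp_force: 30.0
```

```bash
python3 -m jog '[[0.4,0,0,0,0,0,0],[0.44,0,0,0,0,0,0],[0.44,0,0,0,0,0,0],[0.44,0,-0.0035,-0.02,0,0,0],[0.44,0,-0.007,-0.04,0,0,0],[0.44,0,-0.014,-0.08,0,0,0],[0.44,0,-0.014,-0.08,0,0,0],[0.44,0,-0.014,-0.08,-10,0,0],[0.44,0,0.05,-0.08,-10,0,0],[0.44,0,0.05,-0.08,-10,0,0],[0.44,0,0.05,-0.08,-10,0,0]]'
python3 - <<'E'
from h import *
p,W=cloud('wrist'); x,y,z=W[...,0],W[...,1],W[...,2]
[print(b) for b in blobs(W,(x>.49)&(y>-.05)&(y<.148)&(x<.67)&(z>.035)&(z<.06),200)]
p,W=cloud('top');x,y,z=W[...,0],W[...,1],W[...,2]
print('mat');[print(b) for b in blobs(W,(x<.67)&(y<-.1)&(z>.02)&(z<.06)&(x>.38))]
go('pick',.5034,-.3031,.0285,-4.8)
E
```

```text
time_s: 22.82
position: [0.601, 0.0503, 0.1126]
tcp_rot: [[1.0, -0.024, -0.004], [-0.024, -1.0, 0.001], [-0.004, -0.001, -1.0]]
force: [0.3, 0.6, 0.5]
opening: 0.44
grasp_force: 0.0
(array([602.2,  62.6]), 61.4, 30.4, -1.1, np.float64(41.6), np.int32(5636))
(array([599.8,   7.5]), 61.1, 30.7, -1.0, np.float64(41.5), np.int32(5137))
(array([602.3, 119.4]), 60.5, 31.2, -1.2, np.float64(41.5), np.int32(5311))
(array([558.3,  63.4]), 30.4, 6.2, 88.6, np.float64(40.9), np.int32(638))
(array([515.2,  64.3]), 30.4, 28.7, 88.1, np.float64(41.6), np.int32(1852))
(array([514. ,  16.1]), 28.4, 19.5, -1.1, np.float64(41.4), np.int32(628))
mat
(array([ 505.2, -300.2]), 60.2, 31.7, -5.1, np.float64(31.3), np.int32(375))
(array([ 410.4, -307. ]), 59.8, 32.6, 7.3, np.float64(31.1), np.int32(377))
pick [-0.0893, 0.3559, 0.0842] [-0.0, 0.2, 3.5]
```

Excellent; fully seated. Next spare.

```bash
python3 -m jog '[[0.7,-0.0893,0.3559,0,0,0,3.5],[0.7,-0.0893,0.3559,0,0,0,3.5],[0.7,-0.0893,0.3559,0,0,0,3.5],[0.7,-0.0893,0.3559,0,0,0,3.5],[0.7,-0.0893,0.3559,0,0,0,3.5],[0.7,-0.0893,0.3559,0,0,0,3.5],[0.7,-0.0893,0.3559,0,0,0,3.5],[0.7,-0.0893,0.3559,0.03,0,0,3.5],[0.7,-0.0893,0.3559,0.06,0,0,3.5],[0.7,-0.0893,0.3559,0.078,0,0,3.5],[0.7,-0.0893,0.3559,0.084,0,0,3.5],[0.7,-0.0893,0.3559,0.084,0,0,3.5],[0,-0.0893,0.3559,0.084,0,0,3.5],[0,-0.0893,0.3559,0.084,0,0,3.5],[0,-0.0893,0.3559,0.084,0,0,3.5],[0,-0.0893,0.3559,0.084,0,0,3.5],[0,-0.0893,0.3559,0.04,0,0,3.5],[0,-0.0893,0.3559,-0.02,0,0,3.5],[0,-0.0893,0.3559,-0.03,0,0,3.5],[0,-0.0893,0.3559,-0.03,0,0,3.5]]'
python3 - <<'E'
from h import *
held()
go('above tilted',.5306,.1155,.112,-1.2,10)
E
```

```text
time_s: 25.42
position: [0.504, -0.3031, 0.1431]
tcp_rot: [[0.997, -0.083, -0.003], [-0.083, -0.997, -0.0], [-0.003, 0.0, -1.0]]
force: [-0.5, 0.7, -1.1]
opening: 0.34
grasp_force: 30.0
held tool mm: x [-29.3  30.9] y [-13.8  13.8] top z -4.8 7831 0.342 29.999684393405914
above tilted [-0.0075, -0.4187, 0.0305] [9.9, -0.2, -3.6]
```

```bash
python3 -m jog '[[0,-0.008,-0.419,0,0,0,-3.6],[0,-0.008,-0.419,0,0,0,-3.6],[0,-0.008,-0.419,0,0,0,-3.6],[0,-0.008,-0.419,0,0,0,-3.6],[0,-0.008,-0.419,0,0,0,-3.6],[0,-0.008,-0.419,0,0,0,-3.6],[0,-0.008,-0.419,0,0,0,-3.6],[0,-0.008,-0.419,0,10,-0.3,-3.6],[0,-0.008,-0.419,0.031,10,-0.3,-3.6],[0,-0.008,-0.419,0.031,10,-0.3,-3.6],[0,-0.008,-0.419,0.031,10,-0.3,-3.6],[0,-0.008,-0.419,0.031,10,-0.3,-3.6]]'
python3 - <<'E'
from h import *
held()
go('place tilted',.5298,.1157,.041,-1.2,10)
E
```

```text
time_s: 26.98
position: [0.5313, 0.115, 0.1123]
tcp_rot: [[1.0, -0.021, 0.001], [-0.021, -0.985, 0.174], [-0.002, -0.174, -0.985]]
force: [0.5, 0.5, -1.1]
opening: 0.342
grasp_force: 30.0
held tool mm: x [-30.   30.2] y [-13.9  13.9] top z -3.1 7795 0.336 29.99979078769684
place tilted [-0.0015, 0.0118, 0.0705] [-0.0, -0.1, 0.0]
```

```bash
python3 -m jog '[[0,-0.001,0.0036,0.02,0,0,0],[0,-0.001,0.0065,0.036,0,0,0],[0,-0.001,0.0083,0.046,0,0,0],[0,-0.001,0.01,0.056,0,0,0],[0,-0.001,0.011,0.063,0,0,0],[0,-0.001,0.0118,0.068,0,0,0],[0,-0.001,0.0118,0.068,0,0,0],[0,-0.001,0.0118,0.068,0,0,0]]'

```

```text
time_s: 28.02
position: [0.53, 0.1153, 0.043]
tcp_rot: [[1.0, -0.02, 0.001], [-0.02, -0.985, 0.174], [-0.002, -0.174, -0.985]]
force: [0.2, 0.6, -1.3]
opening: 0.339
grasp_force: 30.0
```

```bash
python3 -m jog '[[0.4,0,0,0,0,0,0],[0.44,0,0,0,0,0,0],[0.44,0,0,0,0,0,0],[0.44,0,-0.0035,-0.02,0,0,0],[0.44,0,-0.007,-0.04,0,0,0],[0.44,0,-0.014,-0.08,0,0,0],[0.44,0,-0.014,-0.08,0,0,0],[0.44,0,-0.014,-0.08,-10,0,0],[0.44,0,0.05,-0.08,-10,0,0],[0.44,0,0.05,-0.08,-10,0,0],[0.44,0,0.05,-0.08,-10,0,0]]'
python3 - <<'E'
from h import *
p,W=cloud('wrist'); x,y,z=W[...,0],W[...,1],W[...,2]
[print(b) for b in blobs(W,(x>.49)&(y>-.05)&(y<.148)&(x<.67)&(z>.035)&(z<.06),200)]
p,W=cloud('top');x,y,z=W[...,0],W[...,1],W[...,2]
print('mat');[print(b) for b in blobs(W,(x<.67)&(y<-.1)&(z>.02)&(z<.06)&(x>.35))]
go('pick',.4085,-.3096,.0285,6.0)
E
```

```text
time_s: 29.4
position: [0.5281, 0.0518, 0.1121]
tcp_rot: [[1.0, -0.022, -0.005], [-0.022, -1.0, 0.001], [-0.005, -0.001, -1.0]]
force: [0.4, 0.6, 0.3]
opening: 0.439
grasp_force: 0.0
(array([602.3,  62.4]), 60.7, 30.5, -1.2, np.float64(41.5), np.int32(7367))
(array([602.1, 119.4]), 60.0, 31.1, -1.3, np.float64(41.5), np.int32(7527))
(array([599.9,   7.5]), 60.5, 30.8, -1.3, np.float64(41.4), np.int32(7437))
(array([530.2,  64.1]), 61.2, 30.2, -1.0, np.float64(41.5), np.int32(5669))
(array([528.5,  10.1]), 61.3, 30.7, -1.0, np.float64(41.5), np.int32(5233))
(array([530. , 120.9]), 61.0, 31.2, -1.0, np.float64(41.5), np.int32(5395))
mat
(array([ 410.2, -306.8]), 60.8, 32.1, 5.2, np.float64(31.3), np.int32(385))
pick [-0.1118, 0.3641, 0.0842] [-0.1, 0.2, -7.2]
```

```bash
python3 - <<'E'
from h import *
go('high',.528,.052,.28,90)
go('behind',.564,.335,.28,90)
E
```

```text
high [-0.0011, -0.0002, -0.1674] [-0.2, 0.1, -91.2]
behind [0.0288, -0.2839, -0.1673] [-0.2, 0.1, -91.2]
```

```bash
python3 -m jog '[[0,0,0,-0.06,0,0,0],[0,0,0,-0.12,0,0,0],[0,0,0,-0.168,0,0,-10],[0,0,0,-0.168,0,0,-20],[0,0.01,-0.05,-0.168,0,0,-30],[0,0.02,-0.1,-0.168,0,0,-40],[0,0.03,-0.15,-0.168,0,0,-50],[0,0.03,-0.2,-0.168,0,0,-60],[0,0.029,-0.25,-0.168,0,0,-70],[0,0.029,-0.284,-0.168,0,0,-80],[0,0.029,-0.284,-0.168,0,0,-91],[0,0.029,-0.284,-0.168,0,0,-91],[0,0.029,-0.284,-0.168,0,0,-91],[0,0.029,-0.284,-0.168,0,0,-91]]'
python3 - <<'E'
from h import *
p,W=cloud('wrist')
s=bot.read_state();print(np.round(s['joint_positions'],1))
go('A',.564,.335,.145,90)
E
```

```text
time_s: 31.25
position: [0.5641, 0.3348, 0.281]
tcp_rot: [[0.005, 1.0, -0.003], [1.0, -0.005, 0.001], [0.001, -0.003, -1.0]]
force: [-1.1, -0.4, 0.2]
opening: 0.006
grasp_force: 0.0
[20.9 30.2 74.1  0.1 75.9 21.2]
A [0.0001, 0.0003, 0.136] [-0.2, -0.0, -0.3]
```

```bash
python3 -m jog '[[0,0,0,0.06,0,0,0],[0,0,0,0.11,0,0,0],[0,0,0,0.136,0,0,0],[0,-0.02,0,0.136,0,0,0],[0,-0.035,0,0.136,0,0,0],[0,-0.05,0,0.128,0,0,0],[0,-0.065,0,0.118,0,0,0],[0,-0.078,0,0.11,0,0,0],[0,-0.09,0,0.102,0,0,0],[0,-0.102,0,0.098,0,0,0],[0,-0.115,0,0.094,0,0,0],[0,-0.128,0,0.09,0,0,0],[0,-0.14,0,0.086,0,0,0],[0,-0.14,0,0.086,0,0,0]]'
python3 - <<'E'
from h import *
p,W=cloud('scene'); cv2.imwrite('pics/s2.png',p)
go('60deg',.564,.1105,.190,90)
E
```

```text
time_s: 33.05
position: [0.563, 0.1935, 0.1945]
tcp_rot: [[0.004, 1.0, -0.005], [1.0, -0.004, -0.001], [-0.001, -0.005, -1.0]]
force: [-0.2, 0.7, -0.6]
opening: 0.004
grasp_force: 0.0
60deg [-0.0835, 0.0015, 0.0044] [-0.3, 0.1, -0.2]
```

View pics/s2.png

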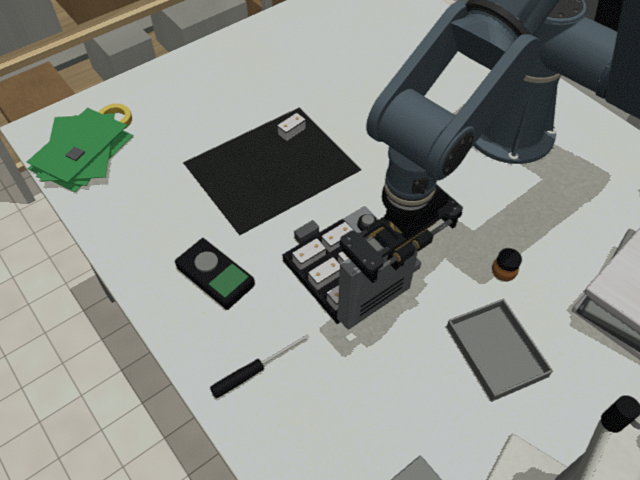

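```bash
python3 -m jog '[[0,-0.02,0,-0.001,0,0,0],[0,-0.042,0,-0.001,0,0,0],[0,-0.063,0,0.001,0,0,0],[0,-0.083,0,0.005,0,0,0],[0,-0.103,0,0.014,0,0,0],[0,-0.121,0,0.024,0,0,0],[0,-0.138,0,0.037,0,0,0],[0,-0.1525,0,0.0515,0,0,0],[0,-0.165,0,0.069,0,0,0],[0,-0.1765,0,0.0875,0,0,0],[0,-0.185,0,0.097,0,0,0],[0,-0.1935,0,0.105,0,0,0],[0,-0.1935,0,0.105,0,0,0]]'
python3 - <<'E'
from h import *
p,W=cloud('scene'); cv2.imwrite('pics/s3.png',p[180:400,220:480])
go('press',.564,-.012,.067,90)
E
```

```text
time_s: 34.72
position: [0.5623, 0.0014, 0.0892]
tcp_rot: [[0.004, 1.0, -0.004], [1.0, -0.004, 0.0], [0.0, -0.004, -1.0]]
force: [-0.2, 0.5, -0.5]
opening: 0.007
grasp_force: 0.0
press [-0.0138, 0.0016, 0.0226] [-0.2, -0.0, -0.2]
```

View pics/s3.png

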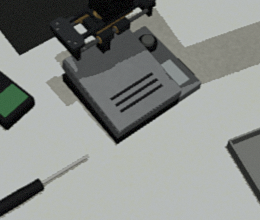

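```bash
python3 -m jog '[[0,-0.012,0.002,0,0,0,0],[0,-0.012,0.002,0.008,0,0,0],[0,-0.012,0.002,0.013,0,0,0],[0,-0.012,0.002,0.017,0,0,0],[0,-0.012,0.002,0.02,0,0,0],[0,-0.012,0.002,0.022,0,0,0],[0,-0.012,0.002,0.023,0,0,0],[0,-0.012,0.002,0.023,0,0,0]]'
```

```text
time_s: 35.78
position: [0.5646, -0.01, 0.0673]
tcp_rot: [[0.003, 1.0, -0.002], [1.0, -0.003, 0.0], [0.0, -0.002, -1.0]]
force: [-1.1, -2.1, 7.2]
opening: 0.003
grasp_force: 3.3
```

```bash
python3 -m jog '[[0,0,0,0.001,0,0,0],[0,0,0,0.002,0,0,0],[0,0,0,0.003,0,0,0],[0,0,0,0.003,0,0,0]]'; python3 -m jog '[[0,0,0,-0.03,0,0,0],[0,0,0,-0.06,0,0,0],[0,0,0,-0.12,0,0,0],[0,0,0,-0.16,0,0,0],[0,0.03,-0.04,-0.2,0,0,0],[0,0.03,-0.04,-0.2,0,0,0],[0,0.03,-0.04,-0.2,0,0,0]]'
python3 - <<'E'
from h import *
for c in ('top','scene'):
    p,W=cloud(c); x,y,z=W[...,0],W[...,1],W[...,2]
    m=(x>.5)&(x<.63)&(y>-.015)&(y<.145)&(z>.03)&(z<.11); q=W[m]
    A=np.c_[q[:,:2]-[.565,.065],np.ones(len(q))]; r=np.abs(q[:,2]-np.median(q[:,2]))<.01
    print(c,len(q),np.linalg.lstsq(A[r],q[r,2],rcond=None)[0].round(4))
    print([(b) for b in blobs(W,(x>.43)&(x<.487)&(y>-.02)&(y<.07)&(z>.03)&(z<.06),20)])
    print([(np.round(r['xyz'],4).tolist(),round(r['p'],2)) for r in models.tip_of(c,'start_top')])
E
```

```text
time_s: 36.28
position: [0.5646, -0.01, 0.0671]
tcp_rot: [[0.002, 1.0, -0.001], [1.0, -0.002, -0.0], [-0.0, -0.001, -1.0]]
force: [-5.9, -1.3, 25.0]
opening: 0.005
grasp_force: 12.5
time_s: 37.15
position: [0.5247, 0.0204, 0.2634]
tcp_rot: [[0.002, 1.0, -0.003], [1.0, -0.002, 0.001], [0.001, -0.003, -1.0]]
force: [-1.7, -0.6, 0.1]
opening: 0.002
grasp_force: 0.0
top 876 [0.0017 0.0032 0.0552]
[]
[]
scene 4656 [0.0009 0.001  0.057 ]
[(array([462.1,  20.5]), 41.8, 39.1, 51.1, np.float64(38.8), np.int32(276))]
[([0.4601, 0.0174, 0.0444], 0.53), ([0.7694, -0.078, -0.0014], 0.41), ([0.4135, -0.3111, 0.0017], 0.31)]
```

```bash
python3 - <<'E'
from h import *
p,W=cloud('wrist'); x,y,z=W[...,0],W[...,1],W[...,2]
m=(x>.42)&(x<.487)&(y>-.03)&(y<.075)
for lo,hi in((.027,.034),(.034,.038),(.038,.041),(.041,.044),(.044,.048),(.048,.055)):
    print(lo,(m&(z>lo)&(z<hi)).sum(),blobs(W,m&(z>lo)&(z<hi),30))
print(np.nanpercentile(z[m],[50,90,97,99,99.9]).round(4))
v,u=np.where(m&(z>.03)); print(u.min(),u.max(),v.min(),v.max())
c=p[max(0,v.min()-30):v.max()+30,max(0,u.min()-30):u.max()+30]; cv2.imwrite('pics/btn.png',cv2.resize(c,None,fx=4,fy=4)[:600,:800])
print([(np.round(r['xyz'],4).tolist(),round(r['p'],2)) for r in models.tip_of('wrist','start_top')])
E
```

```text
0.027 110 [(array([468.1,  33.4]), 35.1, 9.2, -34.0, np.float64(30.9), np.int32(65))]
0.034 854 [(array([459.3,  20.3]), 40.7, 40.2, -55.6, np.float64(35.4), np.int32(854))]
0.038 19 []
0.041 61 []
0.044 555 [(array([459.3,  20.5]), 24.2, 24.0, -23.7, np.float64(45.3), np.int32(555))]
0.048 0 []
[0.3373 0.3604 0.3634 0.3641 0.3649]
0 270 177 479
[([0.4628, 0.018, 0.0479], 0.9), ([0.569, 0.0637, -0.0012], 0.55)]
```

View pics/btn.png

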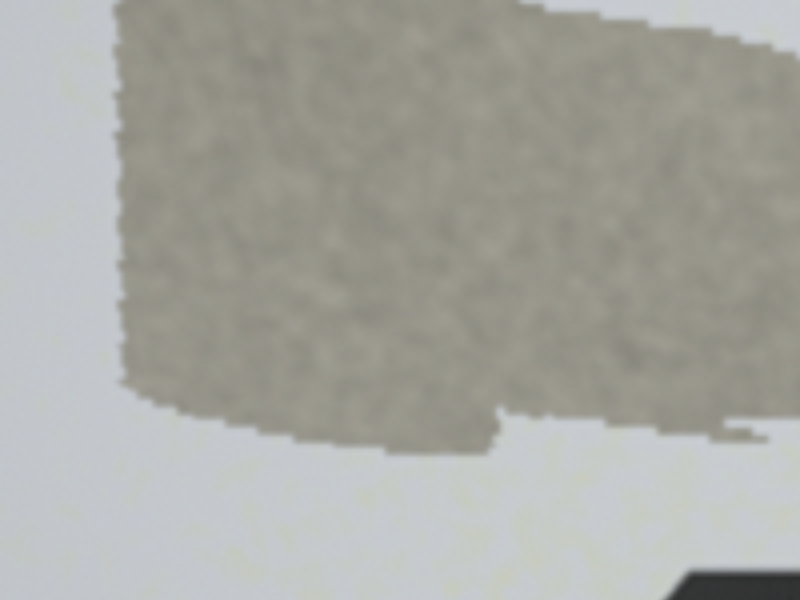

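```bash
python3 - <<'E'
from h import *
go('btn',.4593,.0200,.0663,90)
E
```

```text
btn [-0.0001, -0.0648, 0.1967] [-0.3, -0.1, -0.2]
```

```bash
python3 -m jog '[[0,0,-0.065,0,0,0,0],[0,0,-0.065,0.06,0,0,0],[0,0,-0.065,0.12,0,0,0],[0,0,-0.065,0.17,0,0,0],[0,0,-0.065,0.19,0,0,0],[0,0,-0.065,0.2,0,0,0],[0,0,-0.065,0.206,0,0,0],[0,0,-0.065,0.21,0,0,0],[0,0,-0.065,0.213,0,0,0],[0,0,-0.065,0.213,0,0,0]]'
```

```text
time_s: 38.7
position: [0.4599, 0.0202, 0.0517]
tcp_rot: [[0.003, 1.0, -0.001], [1.0, -0.003, 0.0], [0.0, -0.001, -1.0]]
force: [-0.8, -1.0, 5.3]
opening: 0.005
grasp_force: 2.3
```

```bash
python3 -m jog '[[0,0,0,0.001,0,0,0],[0,0,0,0.002,0,0,0],[0,0,0,0.003,0,0,0],[0,0,0,0.003,0,0,0],[0,0,0,0.003,0,0,0]]'
```

```text
time_s: 39.33
position: [0.4599, 0.0202, 0.051]
tcp_rot: [[0.003, 1.0, 0.0], [1.0, -0.003, -0.0], [-0.0, 0.0, -1.0]]
force: [-4.1, -0.8, 29.0]
opening: 0.007
grasp_force: 14.6
```

```bash
python3 -m jog '[[0,0,0,-0.01,0,0,0],[0,0,0,-0.03,0,0,0],[0,0,0,-0.09,0,0,0],[0,0,0,-0.13,0,0,0],[0.7,0,0,-0.13,0,0,20],[0.7,-0.05,0,-0.13,0,0,40],[0.7,-0.11,0,-0.13,0,0,60],[0.7,-0.17,0,-0.13,0,0,70],[0.7,-0.23,0,-0.13,0,0,80],[0.7,-0.27,0,-0.13,0,0,85],[0.7,-0.27,0,-0.13,0,0,85],[0.7,-0.27,0,-0.13,0,0,85]]'
python3 - <<'E'
from h import *
p,W=cloud('wrist'); x,y,z=W[...,0],W[...,1],W[...,2]
bl=blobs(W,(y<-.1)&(z>.02)&(z<.045)&(x>.33)&(x<.68),200);[print(b) for b in bl]
p,W=cloud('top');x,y,z=W[...,0],W[...,1],W[...,2]
print('top');[print(b) for b in blobs(W,(x<.67)&(y<-.1)&(z>.02)&(z<.045)&(x>.35),60)]
print('btn',blobs(W,(x>.43)&(x<.487)&(y>-.02)&(y<.07)&(z>.042)&(z<.06),20))
go('pick',.4085,-.3096,.0285,6.0)
E
```

```text
time_s: 40.83
position: [0.4586, -0.2503, 0.1776]
tcp_rot: [[0.997, 0.077, -0.003], [0.077, -0.997, 0.001], [-0.003, -0.001, -1.0]]
force: [-0.9, -0.3, 0.3]
opening: 0.692
grasp_force: 0.0
(array([ 409. , -309.9]), 60.9, 30.8, 5.9, np.float64(32.4), np.int32(2114))
top
(array([ 388.9, -309.1]), 28.3, 18.4, -88.6, np.float64(31.1), np.int32(77))
btn [(array([461.1,  23.6]), 22.8, 22.8, 1.1, np.float64(45.2), np.int32(84))]
pick [-0.0547, 0.0556, 0.1493] [-0.1, 0.2, -1.2]
```

```bash
python3 -m jog '[[0.7,-0.0547,0.0556,0.03,0,0,-1.2],[0.7,-0.0547,0.0556,0.08,0,0,-1.2],[0.7,-0.0547,0.0556,0.12,0,0,-1.2],[0.7,-0.0547,0.0556,0.14,0,0,-1.2],[0.7,-0.0547,0.0556,0.149,0,0,-1.2],[0.7,-0.0547,0.0556,0.149,0,0,-1.2],[0,-0.0547,0.0556,0.149,0,0,-1.2],[0,-0.0547,0.0556,0.149,0,0,-1.2],[0,-0.0547,0.0556,0.149,0,0,-1.2],[0,-0.0547,0.0556,0.149,0,0,-1.2],[0,-0.0547,0.0556,0.11,0,0,-1.2],[0,-0.0547,0.0556,0.05,0,0,-1.2],[0,-0.0547,0.0556,-0.01,0,0,-1.2],[0,-0.0547,0.0556,-0.01,0,0,-1.2]]'
python3 - <<'E'
from h import *
held()
go('mid',.44,.10,.18,-15)
go('tray',.4475,.373,.18,-15)
E
```

```text
time_s: 42.68
position: [0.4113, -0.3121, 0.1926]
tcp_rot: [[0.994, 0.105, 0.004], [0.105, -0.994, -0.008], [0.004, 0.008, -1.0]]
force: [-0.7, -0.5, -1.2]
opening: 0.341
grasp_force: 30.0
held tool mm: x [-28.8  31.5] y [-13.9  13.8] top z -5.5 7825 0.343 29.9996817111969
mid [0.0731, -0.4051, 0.0087] [0.2, -0.0, 21.0]
tray [0.1093, -0.6758, 0.0078] [0.2, -0.0, 21.0]
```

```bash
python3 -m jog '[[0,0.08,-0.39,0,0,0,10],[0,0.08,-0.39,0,0,0,10],[0,0.08,-0.39,0,0,0,21],[0,0.08,-0.39,0,0,0,21],[0,0.08,-0.39,0,0,0,21],[0,0.08,-0.39,0,0,0,21],[0,0.109,-0.676,0,0,0,21],[0,0.109,-0.676,0,0,0,21],[0,0.109,-0.676,0,0,0,21],[0,0.109,-0.676,0,0,0,21],[0,0.109,-0.676,0,0,0,21],[0,0.109,-0.676,0,0,0,21],[0,0.109,-0.676,0,0,0,21],[0,0.109,-0.676,0,0,0,21],[0,0.109,-0.676,0,0,0,21],[0,0.109,-0.676,0,0,0,21]]'
python3 - <<'E'
from h import *
held()
go('tray',.4475,.373,.031,-15)
E
```

```text
time_s: 44.72
position: [0.4469, 0.3729, 0.1884]
tcp_rot: [[0.966, -0.26, -0.003], [-0.26, -0.966, 0.0], [-0.003, 0.0, -1.0]]
force: [-0.2, 0.1, -1.4]
opening: 0.342
grasp_force: 30.0
held tool mm: x [-30.4  29.9] y [-13.9  13.9] top z -2.9 7706 0.34 29.999871253967285
tray [0.0011, -0.0, 0.1575] [0.0, 0.2, -0.0]
```

```bash
python3 -m jog '[[0,0,0,0.06,0,0,0],[0,0,0,0.11,0,0,0],[0,0,0,0.135,0,0,0],[0,0,0,0.148,0,0,0],[0,0,0,0.154,0,0,0],[0,0,0,0.156,0,0,0],[0,0,0,0.156,0,0,0],[0.5,0,0,0.156,0,0,0],[0.5,0,0,0.156,0,0,0],[0.5,0,0,0.156,0,0,0],[0.5,0,0,0.12,0,0,0],[0.5,0,0,0.06,0,0,0],[0.5,-0.03,0.05,0,0,0,0],[0.5,-0.06,0.1,-0.04,0,0,0],[0.5,-0.06,0.15,-0.06,0,0,0],[0.5,-0.06,0.2,-0.06,0,0,0],[0.5,-0.06,0.2,-0.06,0,0,0],[0.5,-0.06,0.2,-0.06,0,0,0]]'
python3 - <<'E'
from h import *
p,W=cloud('scene'); cv2.imwrite('pics/s9.png',p)
x,y,z=W[...,0],W[...,1],W[...,2]
m=(x>.5)&(x<.63)&(y>-.015)&(y<.145)&(z>.03)&(z<.11); q=W[m]
A=np.c_[q[:,:2]-[.565,.065],np.ones(len(q))]; print(np.linalg.lstsq(A,q[:,2],rcond=None)[0].round(4),len(q))
E
```

```text
time_s: 47.02
position: [0.3376, 0.1962, 0.2489]
tcp_rot: [[0.966, -0.26, -0.001], [-0.26, -0.966, 0.001], [-0.002, -0.001, -1.0]]
force: [1.2, 0.4, 0.3]
opening: 0.498
grasp_force: 0.0
[0.0015 0.0027 0.057 ] 4650
```

View pics/s9.png

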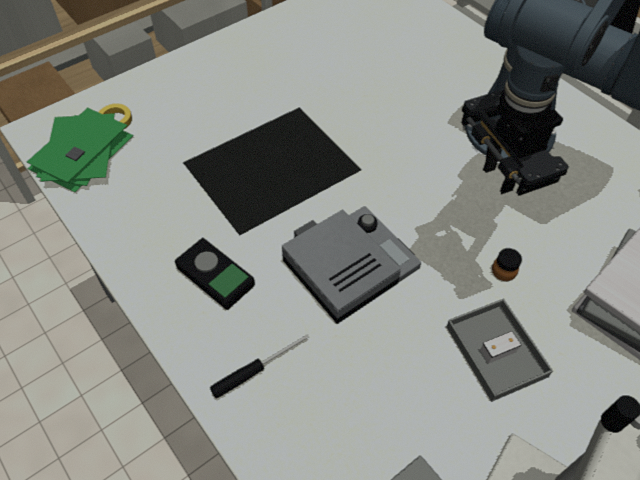

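The picture shows the lid shut (350,265), the button up (368,220), the mat empty, the leftover spare flat in the tray (500,345) and the multimeter where it was (215,270).

```bash
python3 -c "
from rig import workorder
print(workorder.hand_in())"
```

```text
the job is handed in; nothing more can be done
None
```

The job is handed in (no verdict came back): all four empty bays are filled and level with the cells already there, the lid pressed flat shut, then the start button pressed to its stop and sprung back, the leftover spare in the tray, and the multimeter not moved.

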